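Fish the stamping die out of the gap beside the foil press

ROBOT

A 6-joint arm with a two-finger parallel gripper is mounted at the origin on the work surface. World frame = base frame: x ahead of the robot, y to its left, z up, the work surface at z = 0. Lengths are in mm, angles in degrees, forces in N, time in s.
With the tool pointing down it reaches from about 350 to 850 mm from the base axis. Payload 8.1 kg.
Tool frame: the origin (TCP) lies midway between the tips of the shut fingers; the grasp point (between the pads) lies 19 mm behind it (r.grasp_offset is the distance from the TCP to the grasp point, in mm); z points along the fingers, x is the direction in which the jaws open and shut, and the axes are right-handed (so a half turn about z gives the same grasp; the last joint's range is limited). The gripper opens to 85 mm and grips with 20 to 120 N. Pads are 22 mm wide; open, the fingers measure 114 mm over their backs; the gripper's body (76 mm by 85 mm) begins 54 mm behind the grasp point. The pads swing forward as they close: fully open they stand 13 mm farther back than shut.
Start: joints at [65.18, 7.471, 85.268, -0, 87.261, -4.893], TCP at [204.477, 564.087, 231.292] pointing down, gripper open.
Joint ranges: [-169.43, 169.43], [-51.17, 129.36], [1.28, 143.12], [-76.62, 256.62], [0, 156.53], [-152.29, 152.29]. Speed limits (degrees/s): [136.94, 136.94, 159.86, 180, 180, 180].

INTERFACE

Orientations are given as [roll, pitch, yaw] about the fixed x, y, z axes, in that order (R = Rz(yaw) Ry(pitch) Rx(roll)).
In Python, from bench import r, optics, hand_in gives the robot as it stands.
- The arm moves only by the shell command python3 -m pendant 'ROWS' [FORCE]. ROWS is JSON, a list of rows, each a list of 5 numbers: the opening, from 0 (shut) to 1 (fully open), then the shift along the tool's x, y, z in mm, then the turn about the tool's z in degrees. A call has 1 to 10 rows; each row shifts and turns the commanded pose from where the row before left it, along the tool's axes as they then stand; what a row does not reach is not made up. A row lasts 1/10 s, in which the tool goes at most 50 mm and 8.59 degrees, less where a joint would pass 70% of its speed; a pose out of reach is approached as far as the arm can. A call with a gripper value outside its range is refused whole. The fingers move at their own pace and stop on an object; FORCE is the grip in N (left out, the last holds). Time passes only in rows, so rows that do not move let the fingers close. It gives the time, the measured TCP pose, the force and the opening at its end, in the units of the state.
- r.sense(): the state, without advancing time (a new reading comes with each control period).
- optics.snapshot(name): name is "side" or "top" or "wrist"; returns (picture, depth): 480x640x3 uint8, blue, green, red; 480x640 float32, mm along the optical axis (not along the pixel's ray), 0 where there is no reading.
- optics.camera_params(name): a dict with "camera_matrix" (3x3 intrinsics, pixels), "k1" (the pictures are not rectified: a ray, as slopes to the right and down, at radius r is drawn at 1 + k1 r^2 times it, then the intrinsics apply), "eye" and "orientation" of the camera in the world. Camera axes: x right, y down, z forward; pixel columns grow to the right and rows downward; lengths in mm; the calibration is good to about 2 mm. A picture is of the moment at which its call begins: read the wrist's pose just before it. camera_params takes no time and is no camera call; for the wrist camera it gives the pose at the moment of the call.
- hand_in(): hands the job in, once; it reports no verdict.
Trained networks look in the newest picture that a camera, given by its name, has taken for a name from the list of things; names that differ only in an ending like _2 or _b are one class to them, and where a whole thing is asked for, a point or a joint stands for the part that bears it (a point fixed in the world has none). Each returns a list of dicts, best first, with "score" (0 to 1); they miss things now and then, are a little off and sometimes report something else, mostly with a low value. They report only what shows in the picture. A call takes as long as a camera call. They do not tell look-alikes from the thing itself.
- optics.search_frame(camera, query): "at" ([x, y, z] in mm, in world coordinates, good to about 4 mm: the middle of the surface that is visible of it).
The state is a dict: "time": time; "joint_pos": joint angles; "qd": joint speeds; "joint_efforts": joint torques, N m; "tool_pos": TCP position; "tcp_rot": TCP orientation; "ft_force": force on the tool from outside, world axes, zero at the start; "wrist_torque": the same for the moment, N m; "finger_gap": finger opening in mm.
Only numpy, scipy, OpenCV 4.12 (cv2) and the standard library are available. Lean on these libraries where they do the work, as an engineer would, in place of code of your own. Each camera call takes 0.05 s, during which the arm holds its last target. There are 200 camera calls.

TASK

A brass stamping die has slipped into the narrow gap beside the foil press and lies right up against the closed end, so nothing can get in behind it. Take the cranked rod from the tool rack, rest its rubber tip lightly on the die and draw the die along the gap with it, out of the open mouth, until the whole die lies clear on the steel plate in front; its engraved face is easily marked, so never lean hard on it, do not touch it with the hand, and do not knock the rod or the arm against the press. Then hang the rod back in the slot it came from, leaving everything else undisturbed.

Things in the scene. Friction and masses are not known exactly. Their poses are not given: they have to be found in the camera images.
- press: fixed hand-lever foil-stamping press (teal casting 0.34 m tall, lever and foil rolls to 0.44 m) on a steel mounting plate. Origin: below the middle of the gap's mouth, 18 mm under the plate's nominal top. x runs level along the gap from mouth to closed end, z up. The press stands on the +y side (base casting: face at y = 24 mm, 65 mm high above the plate, x from -70 to 240 mm); its plate runs to x = -120 mm
- gap_mouth (a point): open end of the gap, middle, at the plate's nominal height (18 mm above press); axes as the press. The gap is straight, 40 mm wide, open above; on its -y side a steel angle rail: face at y = -20 mm, 5 mm thick, 32 mm high, x from -4 to 121 mm. The floor is the plate, which goes on 120 mm in front of the mouth; it is not quite level: see plate_level
- gap_end (a point): closed end of the gap, middle, 116 mm along x from the mouth; axes as the press. A control box closes it: 78 mm high, 75 mm long in x, y from -84 to +22 mm
- plate_level (a point): point of the floor 88 mm in from the mouth, about under the die, where the floor has its nominal height. From here the plate, standing on levelling screws, climbs or falls towards the mouth and beyond by up to 40 mm per metre (unknown, different each time, not shown by this point, whose axes are the press's): up to 5 mm over the draw, so the height must be felt
- guard_foot (a point): foot of the press's upright side guard, which is the tall +y wall of the gap: a flat sheet 210 mm high above the plate, its face 20 mm in +y from the middle of the gap, from x = 20 to 220 mm of the press. It leaves no room for a gripper straight above the gap; over the rail and beyond (y below -50 mm) it is free
- die: the dropped brass stamping die: flat plate 50 x 32 x 7 mm (x, y, z), about 0.1 kg, engraved face up, lying on the floor of the gap, long side along it, 1 to 4 mm from the closed end; slides easily on the steel. Origin: centre of its underside
- rod: cranked (Z-bent) steel rod, 210 g, hanging in the rack. Origin: on the shank's axis at the underside of its hand guard, z up. Square aluminium handle 20 x 20 mm, sides along x and y, z from 5 to 90 mm; hand guard: disc 42 mm across, z 0 to 5 mm, resting on the rack's shelf. The 7 mm shank goes down to z = -75 mm, turns along the rod's +y for 65 mm, then down again to the tip
- rod_tip (a point): lowest point of the rod's round-ended rubber tip (11 mm across, grips well on metal): 65 mm along the rod's +y and 145 mm below the rod's origin; axes as the rod
- rack: fixed tool rack, origin on the bench under the middle slot, z up: steel shelf 6 mm thick, top at 170 mm, 280 mm along y, with three slots 14 mm wide at y = -90, 0, +90 mm, open at the front edge (x = -29 mm) and ending at x = +17 mm; back board behind, no higher than the shelf. Tools hang upright at x = 0 by their hand guards; lift one 10 mm and draw it out to -x
- awl: bystander: straight awl with a square dark wooden handle (20 x 20 mm) and the same hand guard, hanging in another slot of the rack. Origin as the rod's
- scraper: bystander: flat scraper with a square dark wooden handle (20 x 20 mm), hanging in another slot of the rack. Origin as the rod's
- glue_jar: bystander: white glue jar, 60 mm across, 85 mm high, on the bench; origin under its centre
- slats: bystander: stack of four bamboo slats 170 x 25 x 20 mm on the bench between rack and press; origin under its centre, x along it
- foil_roll: bystander: roll of foil standing on end, 48 mm across, 55 mm high; origin under its centre
- spare_die: bystander: square brass die 40 x 40 x 7 mm lying on the bench beyond the guide rail, not the dropped one; origin under its centre
There are look-alikes about, which are no part of the job. Leave any green look-alike of the die alone.

How it is judged:
By the outcome, as a careful person would: the job done as asked, in the order asked, and still so for the second after the job is handed in, with the robot touching nothing.
It also fails if it takes over 72 s, if anything falls off the work surface, if the arm or the gripper's body presses on something with over 40 N, if the wrist force passes 120 N, or if a joint passes its speed limit or range.

## Working session

There is one attempt and no reset: what is moved stays moved. The work goes in short steps, Python scripts to look and compute and a shell command to move; the robot and the scene stay as the last step left them, time stands still between calls to the robot, and variables do not carry over. Pictures are saved under pics/ and viewed, about 8 in all and at most 12, crops included, and the job is handed in when it is done.

```bash
mkdir -p pics; ls
cat > h.py <<'E'
import numpy as np, cv2
from scipy.spatial.transform import Rotation as R
from bench import r, optics
def cam(n):
    p=optics.camera_params(n); K=np.array(p["camera_matrix"]); o=np.array(p["orientation"])
    M=o if o.shape==(3,3) else R.from_euler('xyz',o,degrees=True).as_matrix()
    return K,p["k1"],np.array(p["eye"]),M
def cloud(n,d,c):
    K,k1,e,M=c; v,u=np.mgrid[:480,:640]
    pt=np.stack([u,v],-1).reshape(-1,1,2).astype(float)
    q=cv2.undistortPoints(pt,K,np.array([k1,0,0,0,0.])).reshape(480,640,2)
    P=np.concatenate([q,np.ones((480,640,1))],-1)*d[...,None]
    P=P@M.T+e; P[d==0]=np.nan
    return P
def proj(c,X):
    K,k1,e,M=c; rv=cv2.Rodrigues(M.T)[0]
    return cv2.projectPoints(np.array(X,float).reshape(-1,3),rv,-M.T@e,K,np.array([k1,0,0,0,0.]))[0].reshape(-1,2)
E
python3 - <<'E'
from h import *
print(r.sense())
for n in ["top","side","wrist"]:
    c=cam(n); im,d=optics.snapshot(n); cv2.imwrite(f"pics/{n}0.png",im); np.savez(f"pics/{n}0.npz",d=d,P=cloud(n,d,c))
    print(n,optics.camera_params(n))
    for q in ["die","rod","rod_tip","rack","press","gap_mouth","gap_end","guard_foot","plate_level","awl","scraper","spare_die","slats","glue_jar","foil_roll"]:
        if n=="wrist" and q not in("die","rod","rack"):continue
        print(n,q,[(np.round(x["at"],0).tolist(),round(x["score"],2)) for x in optics.search_frame(n,q)][:4])
E
```

```text
pics
{'time': 0.0, 'joint_pos': array([ 6.51799260e+01,  7.51637873e+00,  8.53295432e+01, -1.86018859e-03,
        8.72616443e+01, -4.89327745e+00]), 'qd': array([ 0.01565037, -0.02310064, -0.04140032,  0.02955088,  0.01730369,
        0.0037108 ]), 'joint_efforts': array([-1.02735405e-03, -5.69414163e+01, -5.00540650e+01, -3.13173141e-04,
        1.47663866e-02,  4.52610630e-05]), 'tool_pos': array([204.25025762, 563.57497682, 230.22865995]), 'tcp_rot': array([-1.79992676e+02,  1.07332616e-01,  7.00733009e+01]), 'ft_force': array([1.63740416, 0.44285126, 0.64481491]), 'wrist_torque': array([0.00027392, 0.04490939, 0.07047694]), 'finger_gap': 85.32699049741454}
top {'camera_matrix': array([[575.4697704 ,   0.        , 322.89581472],
       [  0.        , 575.4697704 , 240.30771922],
       [  0.        ,   0.        ,   1.        ]]), 'k1': -0.08987188567845988, 'eye': array([ 456.50340429, -105.19607438, 1109.20716472]), 'orientation': array([-1.76360017e+02, -2.30912880e-02, -9.15837510e+01])}
top die [([626.0, 119.0, 25.0], 0.86), ([351.0, 154.0, 9.0], 0.79)]
top rod [([492.0, -18
[... 1594 characters left out ...]
7.0], 0.74)]
side spare_die []
side slats [([435.0, -75.0, 20.0], 0.94), ([472.0, -369.0, 187.0], 0.67), ([584.0, 172.0, 156.0], 0.33)]
side glue_jar [([676.0, -91.0, 68.0], 0.78), ([584.0, 171.0, 155.0], 0.28), ([490.0, -198.0, 192.0], 0.17)]
side foil_roll [([673.0, -186.0, 47.0], 0.58), ([582.0, 171.0, 147.0], 0.24)]
wrist {'camera_matrix': array([[354.2755949 ,   0.        , 322.94915317],
       [  0.        , 354.2755949 , 239.02876671],
       [  0.        ,   0.        ,   1.        ]]), 'k1': -0.0014278168688981866, 'eye': array([128.32268924, 592.66158983, 374.53132024]), 'orientation': array([1.61415558e+02, 4.73123391e-03, 7.00633193e+01])}
wrist die []
wrist rod []
wrist rack []
```

View pics/top0.png

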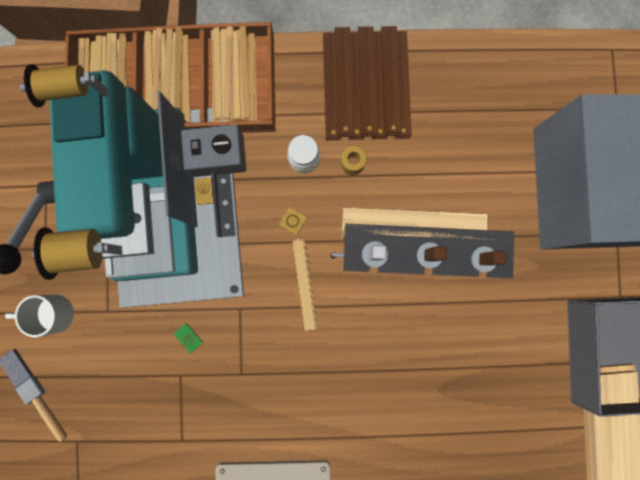

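View pics/side0.png

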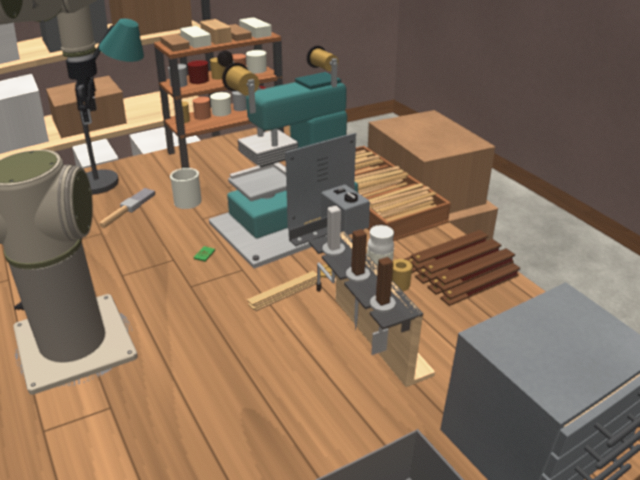

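Top view: the press is at left, and the gap runs upward in the picture (+x) beside the guard. The die is at (204,190), the rail at (225,205) and the box at (212,148). The rod, with its aluminium handle, is in the +y slot at (376,253), and its crank points left (+y) to (337,256). The green look-alike is at (188,338). The side view agrees: rod handle at (334,230), tip at (320,275). Next I'll measure with the depth clouds.

Run:
```python
from h import *
im=cv2.imread("pics/top0.png"); P=np.load("pics/top0.npz")["P"]; X,Y,Z=P[...,0],P[...,1],P[...,2]
def rect(n,m,img=None):
    p=P[m]; rc=cv2.minAreaRect(p[:,:2].astype(np.float32)); print(n,m.sum(),"c",np.round(rc[0],1),"sz",np.round(rc[1],1),"ang",round(rc[2],2),"z",np.round(np.percentile(p[:,2],[5,50,95]),1)); return rc
v,u=np.mgrid[:480,:640]
def box(u0,u1,v0,v1): return (u>=u0)&(u<=u1)&(v>=v0)&(v<=v1)
def big(m):
    n,l,s,_=cv2.connectedComponentsWithStats(m.astype(np.uint8)); return l==1+np.argmax(s[1:,4])
rect("shelf",big(box(335,520,215,285)&(abs(Z-171)<8)))
rect("boxtop",big(box(178,250,115,180)&(abs(Z-96)<8)))
rect("rail",big(box(212,242,168,245)&(abs(Z-50)<7)))
hsv=cv2.cvtColor(im,cv2.COLOR_BGR2HSV)
b=hsv[190,204];print("hsv die",b)
m=box(190,216,172,210)&(hsv[...,1]>90)&(Z<40); rect("die",big(m)); c=P[big(m)]; 
m=box(360,395,235,270)&(Z>235); rect("rodtop",big(m))
m=box(415,450,235,270)&(Z>235); rect("awltop",big(m))
m=box(470,510,235,275)&(Z>235); rect("scrtop",big(m))
m=big(box(150,200,85,235)&(Z>200)&(X>540)&(hsv[...,1]<100)); rect("guardtop",m)
m=box(120,245,230,306)&(abs(Z-18)<12)&(hsv[...,1]<60); rect("plate",big(m)) 
for uv in [(204,215),(204,230),(204,245),(205,260),(205,280),(150,290),(230,280),(204,190)]: print(uv,np.round(P[uv[1],uv[0]],1))
S=np.load("pics/side0.npz")["P"]; si=cv2.imread("pics/side0.png")
for uv in [(334,210),(334,230),(334,246),(320,268),(319,285),(329,268)]: print("side",uv,np.round(S[uv[1],uv[0]],1))
a=cv2.resize(im[110:310,110:250],None,fx=4,fy=4,interpolation=2)[:600]; bb=cv2.resize(si[195:345,270:430],None,fx=4,fy=4,interpolation=2)
cv2.imwrite("pics/crop1.png",im[0:1]); cv2.imwrite("pics/crop1.png",cv2.resize(im[110:285,110:250],None,fx=3.4,fy=3.4,interpolation=2)); cv2.imwrite("pics/crop2.png",bb)
```

```text
shelf 6955 c [ 494.5 -280.4] sz [280.5  78.5] ang 85.82 z [168. 171. 176.]
boxtop 2289 c [699.   90.1] sz [120.5 106.2] ang 3.32 z [ 90.2  93.8 102.4]
rail 237 c [607.8  87.7] sz [ 50.5 132.9] ang 70.17 z [43.9 47.3 53.6]
hsv die [ 20 149 145]
die 436 c [627.7 118.7] sz [50.2 33.9] ang 4.38 z [19.2 22.7 25.8]
rodtop 192 c [ 491.  -189.5] sz [19.7 19.8] ang 83.54 z [245.1 260.3 262.5]
awltop 213 c [ 486.7 -279.8] sz [20.2 19.5] ang 85.47 z [241.6 259.8 262.7]
scrtop 241 c [ 477.8 -369.4] sz [21.3 19.9] ang 87.08 z [239.2 259.3 262.5]
guardtop 816 c [658.6 140.1] sz [199.5   7.5] ang 3.9 z [202.5 220.5 227.4]
plate 5007 c [483.5 170.6] sz [134.  239.5] ang 3.84 z [11.  14.4 18.5]
(204, 215) [580.8 118.7  16.8]
(204, 230) [552.1 119.3  15.8]
(204, 245) [523.5 120.4  12.5]
(205, 260) [494.6 118.2  15.8]
(205, 280) [456.5 119.1  14.5]
(150, 290) [440.1 225.1  16.3]
(230, 280) [455.3  71.3  13.9]
(204, 190) [628.1 116.9  23. ]
side (334, 210) [ 489.1 -194.4  258.5]
side (334, 230) [ 486.4 -199.7  219.7]
side (334, 246) [ 487.7 -198.4  183.3]
side (320, 268) [ 490.6 -141.3   95.8]
side (319, 285) [ 495.8 -128.2   42. ]
side (329, 268) [568.5 -47.1   8.2]
```

View pics/crop1.png

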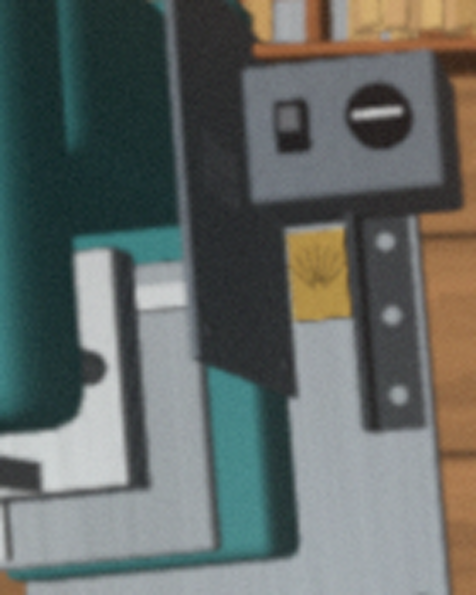

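View pics/crop2.png

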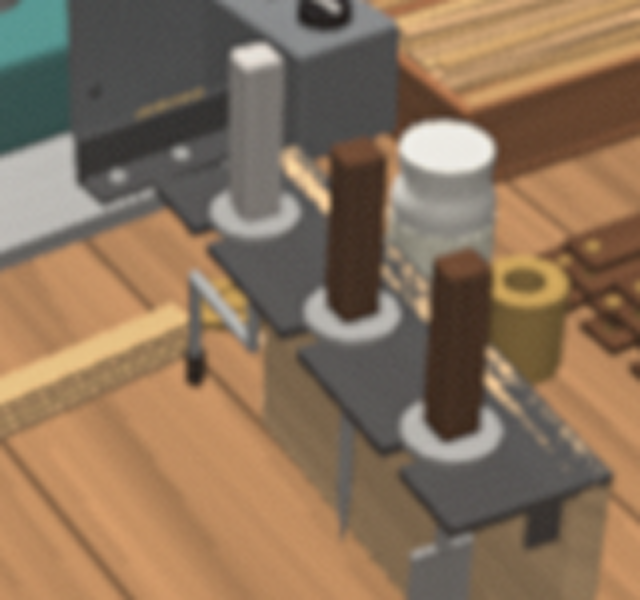

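Crop 1: the die lies against the guard's foot with the rail on its right, and it is wholly visible. Crop 2: the rod hangs in the +y slot with its crank towards +y and a black rubber tip. The press yaw is about +3.9° and the rack yaw about −4.2°. The rod is at (491,−189.5) and the die centre at (627.7,118.7). The lengths and heights match the sizes given. I'll move now.

```bash
python3 -m pendant '[[1,0,0,-40,-7.85],[1,0,0,-40,-7.85],[1,0,0,-40,0]]'; python3 -m pendant '[[1,-35.4,15.2,0,0],[1,-35.4,15.2,0,0],[1,-35.4,15.2,0,0],[1,-35.4,15.2,0,0],[1,-35.4,15.2,0,0],[1,-35.4,15.2,0,0],[1,-35.4,15.2,0,0],[1,-35.4,15.2,0,0],[1,-35.4,15.2,0,0],[1,-35.4,15.2,0,0]]'; python3 -m pendant '[[1,-37.1,13.7,0,0],[1,-37.1,13.7,0,0],[1,-37.1,13.7,0,0],[1,-37.1,13.7,0,0],[1,-37.1,13.7,0,0],[1,-37.1,13.7,0,0],[1,-37.1,13.7,0,0],[1,-37.1,13.7,0,0],[1,-37.1,13.7,0,0],[1,-37.1,13.7,0,0]]'; python3 -m pendant '[[1,0,0,0,0],[1,0,0,0,0]]'
```

```text
time: 2.1
tool_pos: [204.3, 563.8, 352.4]
tcp_rot: [-180.0, 0.0, 86.1]
ft_force: [0.1, 1.0, 0.8]
finger_gap: 85.4
time: 3.1
tool_pos: [330.1, 198.5, 351.5]
tcp_rot: [180.0, -0.0, 85.8]
ft_force: [0.4, -0.0, -0.3]
finger_gap: 85.6
time: 4.1
tool_pos: [439.4, -182.0, 351.5]
tcp_rot: [180.0, 0.0, 85.8]
ft_force: [1.0, 0.5, -0.3]
finger_gap: 85.7
time: 4.3
tool_pos: [439.1, -180.9, 350.9]
tcp_rot: [-179.9, -0.0, 85.7]
ft_force: [0.2, 0.0, -0.7]
finger_gap: 85.4
```

Run:
```python
from h import *
c=cam("wrist"); im,d=optics.snapshot("wrist"); P=cloud("wrist",d,c); cv2.imwrite("pics/w1.png",im)
for q in ["rod","awl","die"]: print(q,[(np.round(x["at"]).tolist(),round(x["score"],2)) for x in optics.search_frame("wrist",q)][:3])
m=(P[...,2]>235)&(P[...,2]<275)&(abs(P[...,0]-491)<25)&(abs(P[...,1]+189)<25)
m2=m&(P[...,2]>254)
for k in (m,m2):
  print(k.sum(), cv2.minAreaRect(P[k][:,:2].astype(np.float32)), np.percentile(P[k][:,2],[5,50,95]))
m=(abs(P[...,2]-173)<8)&(abs(P[...,0]-491)<25)&(abs(P[...,1]+189)<25); print(np.median(P[m],0))
```

```text
rod [([491.0, -190.0, 204.0], 0.78)]
awl [([486.0, -276.0, 205.0], 0.84)]
die [([623.0, 120.0, 23.0], 0.81), ([485.0, -186.0, 206.0], 0.55)]
963 ((493.9034729003906, -190.25050354003906), (19.918001174926758, 21.003021240234375), 85.5194091796875) [238.66259241 259.53105512 261.39433866]
682 ((493.9241638183594, -190.3274688720703), (19.798370361328125, 20.807701110839844), 86.10314178466797) [256.22766131 260.25440629 261.49595532]
[ 483.73162722 -183.36922662  171.87624527]
```

View pics/w1.png

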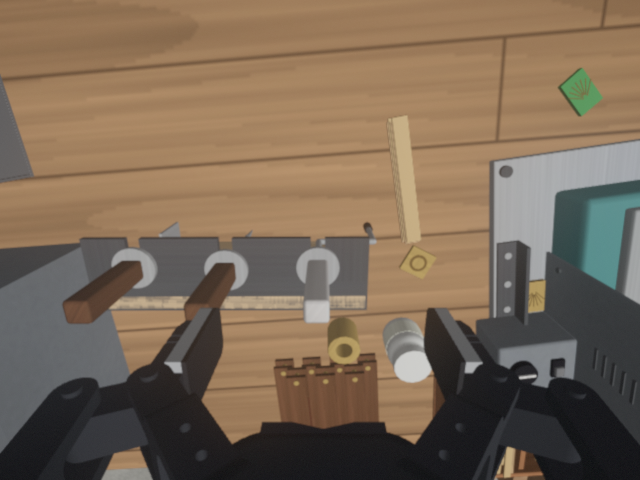

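The wrist view shows the handle at (318,290), between the fingers. Its top is at (493.9,−190.3), within 3 mm of the top camera. I'll move over it, descend and grip.

```bash
python3 -m pendant '[[1,-2.6,27,0,0],[1,-2.6,27,0,0],[1,0,0,30,0],[1,0,0,40,0],[1,0,0,40,0],[1,0,0,25,0],[1,0,0,15,0],[1,0,0,0,0]]' 60; python3 -m pendant '[[0.5,0,0,0,0],[0.2,0,0,0,0],[0,0,0,0,0],[0,0,0,0,0],[0,0,0,0,0],[0,0,0,0,0],[0,0,0,0,0],[0,0,0,0,0]]' 60
```

```text
time: 5.3
tool_pos: [491.7, -188.2, 199.4]
tcp_rot: [-179.8, -0.1, 85.8]
ft_force: [-0.0, 0.3, -0.4]
finger_gap: 85.4
time: 6.1
tool_pos: [493.2, -189.8, 202.3]
tcp_rot: [179.9, 0.0, 85.8]
ft_force: [-1.1, -0.2, 5.3]
finger_gap: 19.6
```

```bash
python3 -m pendant '[[0,0,0,0,0],[0,0,0,-4,0],[0,0,0,-4,0],[0,0,0,-4,0],[0,0,0,-3,0],[0,0,0,0,0]]' 100; python3 -m pendant '[[0,0,-8,0,0],[0,0,-12,0,0],[0,0,-15,0,0],[0,0,-15,0,0],[0,0,-15,0,0],[0,0,-15,0,0],[0,0,0,-30,0],[0,0,0,-40,0],[0,0,0,-40,0],[0,0,0,-30,0]]'
python3 - <<'E'
from h import *
print(r.sense()["tool_pos"])
im,d=optics.snapshot("side"); cv2.imwrite("pics/s2.png",im)
F=[];T=[]
for i in range(6):
    optics.snapshot("side"); s=r.sense(); F.append(s["ft_force"]); T.append(s["wrist_torque"])
print(np.mean(F,0),np.std(F,0),np.mean(T,0),s["finger_gap"],s["tool_pos"],s["tcp_rot"])
E
```

```text
time: 6.7
tool_pos: [492.9, -189.5, 216.8]
tcp_rot: [180.0, 0.0, 85.8]
ft_force: [0.1, -0.5, -2.5]
finger_gap: 18.9
time: 7.7
tool_pos: [412.6, -183.5, 358.8]
tcp_rot: [179.9, 0.1, 85.8]
ft_force: [1.0, -0.3, -3.0]
finger_gap: 19.0
[ 412.55306485 -183.52399611  358.82533862]
[-0.11878764 -0.04153927 -2.37333668] [0.41584844 0.23750729 0.50014457] [-0.03212093  0.00912715 -0.00337828] 19.10056389498967 [ 412.17044082 -183.12932189  354.18467164] [-1.79828365e+02 -8.30947070e-02  8.57697288e+01]
```

View pics/s2.png

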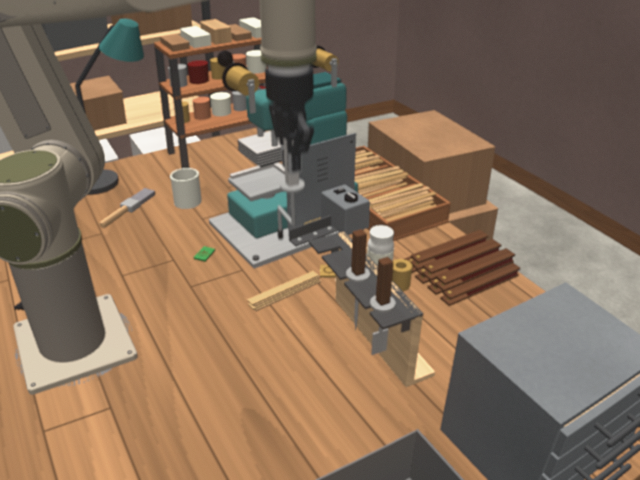

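The rod is held, with the crank pointing +y at (280,235). The wrist force reads −2.4 N, which is about the rod's weight. Next I'll turn it to the press yaw and hover beside the gap.

```bash
python3 -m pendant '[[0,0,0,0,-4.05],[0,0,0,0,-4.05]]'; python3 -m pendant '[[0,21,22.8,0,0],[0,21,22.8,0,0],[0,21,22.8,0,0],[0,21,22.8,0,0],[0,21,22.8,0,0],[0,21,22.8,0,0],[0,21,22.8,0,0],[0,21,22.8,0,0],[0,21,22.8,0,0],[0,21,22.8,0,0]]'; python3 -m pendant '[[0,0,0,20,0],[0,0,0,20,0],[0,0,0,20,0],[0,0,0,0,0],[0,0,0,0,0]]';  python3 - <<'E'
from h import *
s=r.sense(); print(s["tool_pos"],s["tcp_rot"])
for n in ("wrist","top"):
    c=cam(n); im,d=optics.snapshot(n); cv2.imwrite(f"pics/{n}3.png",im); P=cloud(n,d,c); np.savez(f"pics/{n}3.npz",P=P)
    for q in ["rod_tip","die","rod"]: print(n,q,[(np.round(x["at"]).tolist(),round(x["score"],2)) for x in optics.search_frame(n,q)][:3])
a=np.hstack([cv2.imread("pics/wrist3.png")[:, 200:640],cv2.imread("pics/top3.png")[60:540,100:460]]) if 0 else cv2.imread("pics/wrist3.png")
E
```

```text
time: 8.25
tool_pos: [412.3, -183.2, 354.4]
tcp_rot: [-179.9, -0.1, 94.0]
ft_force: [-0.0, 0.3, -2.1]
finger_gap: 19.1
time: 9.25
tool_pos: [626.3, 42.5, 354.0]
tcp_rot: [-179.8, -0.0, 93.9]
ft_force: [-0.1, 0.1, -2.2]
finger_gap: 18.9
time: 9.75
tool_pos: [625.4, 41.4, 294.9]
tcp_rot: [-179.8, -0.0, 93.9]
ft_force: [-0.4, -0.0, -1.9]
finger_gap: 19.0
[625.42552773  41.37245562 294.92527806] [-1.79823198e+02 -1.40555225e-02  9.38711182e+01]
wrist rod_tip [([614.0, 46.0, 322.0], 0.7), ([586.0, 170.0, 191.0], 0.46)]
wrist die [([622.0, 113.0, 22.0], 0.81), ([586.0, 171.0, 191.0], 0.25)]
wrist rod [([622.0, 45.0, 318.0], 0.58)]
top rod_tip [([617.0, 27.0, 271.0], 0.4)]
top die []
top rod [([618.0, 25.0, 270.0], 0.49)]
```

View pics/wrist3.png

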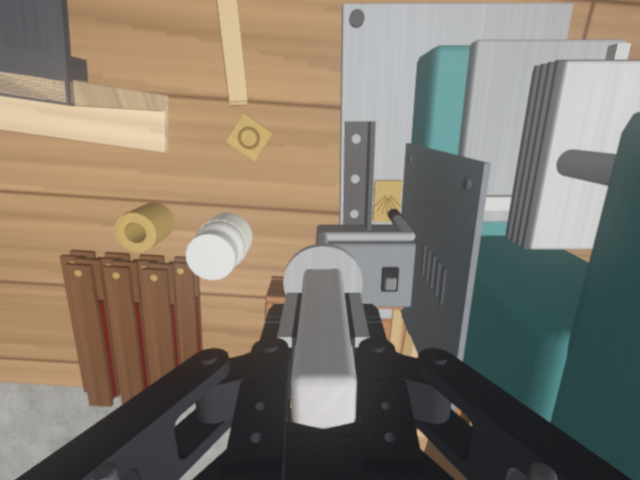

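The wrist view shows the tip at about (392,213), just in front of the die at (388,195) and between rail and guard. I'll measure all four in this one camera.

Run:
```python
from h import *
im=cv2.imread("pics/wrist3.png"); P=np.load("pics/wrist3.npz")["P"]; X,Y,Z=[P[...,i] for i in range(3)]
a=np.radians(3.9); D=np.array([np.cos(a),np.sin(a)]); N=np.array([-D[1],D[0]]); O=np.array([540.5,109.])
px=(P[...,:2]-O)@D; py=(P[...,:2]-O)@N
hsv=cv2.cvtColor(im,cv2.COLOR_BGR2HSV)
v,u=np.mgrid[:480,:640]
def st(n,m):
    print(n,m.sum(),"px",np.round(np.percentile(px[m],[3,50,97]),1),"py",np.round(np.percentile(py[m],[3,50,97]),1),"z",np.round(np.percentile(Z[m],[3,50,97]),1))
st("tip",(Z>100)&(Z<150)&(abs(px-80)<12)&(py>-15)&(py<5)&(u<410)&(u>380)&(v>195)&(v<235))
st("crank",(Z>175)&(Z<205)&(abs(px-80)<15)&(py>-60)&(py<0))
st("railtop",(abs(Z-50)<4)&(px>5)&(px<100)&(py<-10)&(py>-35))
st("guardface",(Z>60)&(Z<210)&(px>30)&(px<90)&(py>12)&(py<35)&(v>150))
st("die",(hsv[...,1]>90)&(Z<40)&(Z>10)&(abs(py)<25)&(px>50)&(px<118))
st("boxtop",(abs(Z-96)<5)&(px>100)&(py<15)&(py>-60))
for k in [(388,185),(378,200),(392,213),(397,222),(405,235),(388,160),(388,140),(388,100),(388,60),(388,20)]: print(k,im[k[1],k[0]],np.round([px[k[1],k[0]],py[k[1],k[0]],Z[k[1],k[0]]],1))
```

```text
tip 152 px [75.1 77.6 84.2] py [-14.2 -11.3  -4.9] z [124.2 139.5 148.5]
crank 757 px [77.3 79.6 83.8] py [-57.9 -31.6  -7.7] z [181.2 190.8 192.4]
railtop 428 px [ 7.4 49.2 97.4] py [-23.1 -20.7 -18.2] z [46.4 47.9 49.2]
guardface 4083 px [31.6 58.8 88. ] py [21.6 22.1 22.6] z [ 69.  159.5 207.9]
die 901 px [ 67.2  86.3 111.9] py [-11.1   1.6  17.6] z [21.4 22.9 24.4]
boxtop 2937 px [120.5 146.7 188.5] py [-44.6 -12.   13.5] z [92.1 93.9 99. ]
(388, 185) [116 172 197] [70.7  3.7 24.2]
(378, 200) [111 167 191] [89.  -6.9 22.3]
(392, 213) [51 56 60] [ 76.3 -11.9 135.5]
(397, 222) [ 99  99 100] [ 78.3 -11.8 157.6]
(405, 235) [177 177 176] [ 78.8 -12.5 190.9]
(388, 160) [187 186 185] [42.7  3.5 16. ]
(388, 140) [189 188 186] [20.2  2.5 14.5]
(388, 100) [191 189 186] [-22.8   0.   14.4]
(388, 60) [193 190 188] [-63.1  -2.3  14.7]
(388, 20) [190 188 185] [-100.9   -4.4   14.7]
```

```bash
python3 -m pendant '[[0,6.5,0,0,0],[0,6,0,0,0],[0,0,0,20,0],[0,0,0,20,0],[0,0,0,20,0],[0,0,0,15,0],[0,0,0,5,0],[0,0,0,0,0],[0,0,0,0,0]]';  python3 - <<'E'
from h import *
s=r.sense(); print(s["tool_pos"],s["tcp_rot"])
c=cam("wrist"); im,d=optics.snapshot("wrist"); cv2.imwrite("pics/w4.png",cv2.resize(im[100:260,300:500],None,fx=4,fy=4,interpolation=2)[:600]);P=cloud("wrist",d,c)
a=np.radians(3.9); D=np.array([np.cos(a),np.sin(a)]); N=np.array([-D[1],D[0]]); O=np.array([540.5,109.])
F=[]
for i in range(8):
    optics.snapshot("side"); s=r.sense(); F.append(np.r_[s["ft_force"],s["wrist_torque"],s["tool_pos"]])
print(np.round(np.mean(F,0),3),np.round(np.std(F,0),3))
E
```

```text
time: 11.05
tool_pos: [625.9, 54.0, 217.4]
tcp_rot: [179.9, 0.0, 93.9]
ft_force: [-0.2, 0.1, -2.1]
finger_gap: 18.8
[625.89907001  53.97398931 217.40725113] [1.79920213e+02 3.75394973e-03 9.38777005e+01]
[-1.04000e-01 -1.70000e-02 -1.58700e+00 -1.30000e-02 -1.00000e-02
  2.00000e-03  6.25804e+02  5.38640e+01  2.17174e+02] [0.278 0.482 0.483 0.024 0.025 0.043 0.243 0.019 0.47 ]
```

View pics/w4.png

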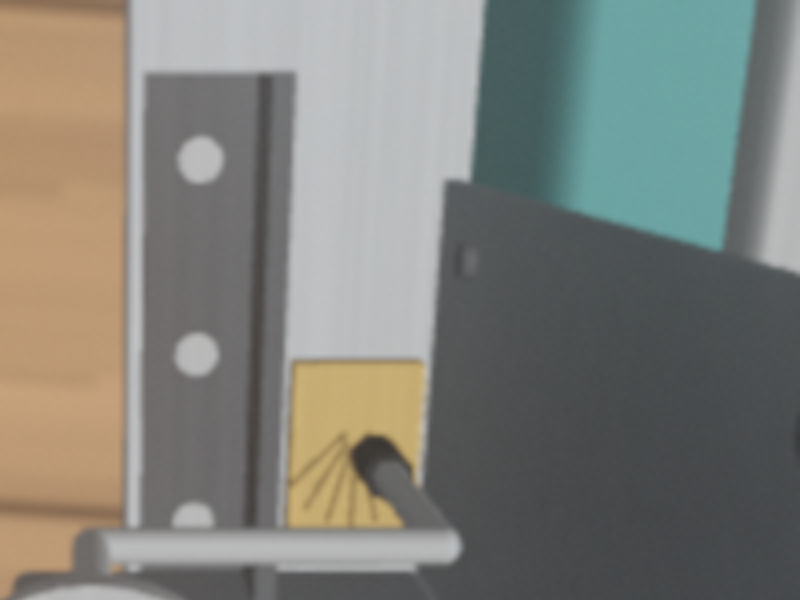

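The tip is over the die's engraved face and centred across it, with clear margin to rail and guard. I'll shift 5 mm towards the mouth and feel downward.

```bash
python3 -m pendant '[[0,0,-5,0,0],[0,0,0,5,0],[0,0,0,4,0],[0,0,0,0,0]]'; for i in 1 2 3; do python3 -m pendant '[[0,0,0,1,0],[0,0,0,0,0]]' | egrep 'pos|force'; done
```

```text
time: 11.9
tool_pos: [619.7, 53.5, 206.0]
tcp_rot: [-179.9, -0.0, 93.9]
ft_force: [-1.1, -0.1, -2.5]
finger_gap: 18.8
tool_pos: [620.4, 53.6, 206.1]
ft_force: [-0.3, 0.0, -1.9]
tool_pos: [620.4, 53.5, 205.3]
ft_force: [-0.4, -0.0, -1.3]
tool_pos: [620.3, 53.5, 204.1]
ft_force: [-0.1, 0.4, -2.4]
```

```bash
for i in 1 2 3 4; do python3 -m pendant '[[0,0,0,0.5,0],[0,0,0,0,0]]' | egrep 'pos|force'; done
```

```text
tool_pos: [620.4, 53.6, 203.7]
ft_force: [-0.5, -0.2, -1.2]
tool_pos: [620.4, 53.6, 203.3]
ft_force: [0.2, -0.2, -1.9]
tool_pos: [620.4, 53.6, 202.7]
ft_force: [0.3, 0.3, -2.2]
tool_pos: [620.4, 53.5, 202.2]
ft_force: [0.1, -0.2, -1.5]
```

```bash
cat > f.py <<'E'
from h import *
F=[]
for i in range(4):
    optics.snapshot("side"); s=r.sense(); F.append(np.r_[s["ft_force"],s["wrist_torque"],s["tool_pos"]])
print("avg",np.round(np.mean(F,0),2))
E
for i in 1 2 3 4; do python3 -m pendant '[[0,0,0,0.5,0],[0,0,0,0,0]]' | egrep 'pos|force'; python3 f.py; done
```

```text
tool_pos: [620.4, 53.5, 201.7]
ft_force: [0.1, -0.7, -2.6]
avg [-1.5000e-01  6.0000e-02 -1.9800e+00 -0.0000e+00  1.0000e-02  0.0000e+00
  6.2040e+02  5.3540e+01  2.0178e+02]
tool_pos: [620.4, 53.6, 201.2]
ft_force: [-0.4, -0.4, -1.8]
avg [ 3.8000e-01 -2.1000e-01 -1.9800e+00 -0.0000e+00 -1.0000e-02 -2.0000e-02
  6.2039e+02  5.3540e+01  2.0126e+02]
tool_pos: [620.4, 53.6, 200.7]
ft_force: [0.6, -0.1, -2.6]
avg [ 3.0000e-02  9.0000e-02 -1.8500e+00 -4.0000e-02 -2.0000e-02  1.0000e-02
  6.2039e+02  5.3530e+01  2.0078e+02]
tool_pos: [620.4, 53.5, 200.2]
ft_force: [-0.6, -0.1, -2.7]
avg [-3.9000e-01  7.0000e-02 -2.2200e+00 -2.0000e-02 -3.0000e-02  1.0000e-02
  6.2038e+02  5.3540e+01  2.0027e+02]
```

```bash
for i in 1 2 3 4 5; do python3 -m pendant '[[0,0,0,0.5,0],[0,0,0,0,0]]' | egrep 'pos'; python3 f.py; done
```

```text
tool_pos: [620.3, 53.6, 199.7]
avg [-3.0000e-02  1.0000e-02 -2.0300e+00 -2.0000e-02  0.0000e+00 -0.0000e+00
  6.2038e+02  5.3540e+01  1.9976e+02]
tool_pos: [620.5, 53.5, 199.4]
avg [ 2.2000e-01 -1.3000e-01 -1.6500e+00 -3.0000e-02  2.0000e-02 -1.0000e-02
  6.2046e+02  5.3530e+01  1.9940e+02]
tool_pos: [620.6, 53.5, 199.2]
avg [-4.3000e-01 -8.1000e-01  1.9500e+00 -1.0000e-02  1.1000e-01  5.0000e-02
  6.2059e+02  5.3500e+01  1.9919e+02]
tool_pos: [620.7, 53.4, 199.0]
avg [-7.9000e-01 -1.2400e+00  5.5300e+00 -1.0000e-02  2.5000e-01  5.0000e-02
  6.2072e+02  5.3430e+01  1.9897e+02]
tool_pos: [620.9, 53.4, 198.9]
avg [-1.4100e+00 -1.8000e+00  7.1500e+00 -3.0000e-02  4.1000e-01  6.0000e-02
  6.2088e+02  5.3370e+01  1.9888e+02]
```

Contact came at a TCP height of about 199.4, and stiffness is about 6 N per mm. I'll ease off to about 4 N and start drawing in short pieces.

```bash
python3 -m pendant '[[0,0,0,-0.7,0],[0,0,0,0,0]]' | egrep 'pos'; python3 f.py;  python3 -m pendant '[[0,0,-2,0,0],[0,0,-3,0,0],[0,0,-3,0,0],[0,0,0,0,0]]' | egrep 'pos'; python3 f.py
```

```text
tool_pos: [620.7, 53.4, 199.0]
avg [-3.7000e-01 -1.2900e+00  5.1400e+00 -7.0000e-02  2.2000e-01  4.0000e-02
  6.2069e+02  5.3430e+01  1.9898e+02]
tool_pos: [612.4, 53.2, 198.8]
avg [ 1.7500e+00  4.3000e-01  4.9800e+00  4.9000e-01 -6.4000e-01 -1.4000e-01
  6.1258e+02  5.3160e+01  1.9883e+02]
```

```bash
cat > g.py <<'E'
from h import *
c=cam("wrist"); im,d=optics.snapshot("wrist"); P=cloud("wrist",d,c)
a=np.radians(3.9); D=np.array([np.cos(a),np.sin(a)]); N=np.array([-D[1],D[0]]); O=np.array([540.5,109.])
px=(P[...,:2]-O)@D; py=(P[...,:2]-O)@N; hsv=cv2.cvtColor(im,cv2.COLOR_BGR2HSV)
m=(hsv[...,1]>90)&(hsv[...,0]<35)&(P[...,2]<40)&(P[...,2]>8)&(abs(py-2)<22)&(px>-110)&(px<118)
rc=cv2.minAreaRect(np.c_[px[m],py[m]].astype(np.float32))
print("die",m.sum(),"px",np.round(np.percentile(px[m],[2,98]),1),"py",np.round(np.percentile(py[m],[2,98]),1),"rect",np.round(np.r_[rc[0],rc[1],rc[2]],1)); 
t=r.sense(); print("tcp px",round(float((t["tool_pos"][:2]-O)@D),1),"t",t["time"])
E
python3 g.py; python3 -m pendant '[[0,0,0,-0.3,0],[0,0,-3,0,0],[0,0,-3,0,0],[0,0,-3,0,0],[0,0,0,0,0]]' | egrep 'pos'; python3 f.py;python3 g.py
```

```text
die 1033 px [ 58.9 106.6] py [-11.   19.1] rect [83.   4.2 31.4 48.8 89.1]
tcp px 68.2 t 17.95
tool_pos: [602.9, 52.4, 198.8]
avg [ 1.3900e+00 -4.6000e-01  4.7300e+00  4.3000e-01 -4.5000e-01 -9.0000e-02
  6.0316e+02  5.2390e+01  1.9875e+02]
die 1073 px [48.8 96.1] py [-11.1  19. ] rect [72.8  4.  31.1 48.8 89.7]
tcp px 58.8 t 18.7
```

```bash
for i in 1 2; do python3 -m pendant '[[0,0,-4,-0.2,0],[0,0,-4,-0.2,0],[0,0,-4,-0.1,0],[0,0,0,0,0]]' | egrep 'pos'; python3 f.py;done; python3 g.py
```

```text
tool_pos: [590.5, 51.5, 198.9]
avg [3.0000e-02 1.3000e-01 1.6300e+00 2.4000e-01 0.0000e+00 1.0000e-02
 5.9083e+02 5.1560e+01 1.9885e+02]
tool_pos: [578.5, 50.7, 199.2]
avg [ 1.9000e-01 -3.0000e-01 -2.0100e+00 -4.0000e-02 -1.0000e-02 -1.0000e-02
  5.7915e+02  5.0730e+01  1.9952e+02]
die 981 px [32.2 79.7] py [-11.1  18.7] rect [56.   3.9 48.9 31.   0.5]
tcp px 34.9 t 19.95
```

The tip lost contact in the last piece, so the climb is gentler than I assumed. I'll lift, step back over the die and feel again.

```bash
python3 -m pendant '[[0,0,0,-3,0],[0,0,8,0,0],[0,0,7,0,0],[0,0,0,3,0],[0,0,0,0,0]]'|grep pos; for i in 1 2 3 4; do python3 -m pendant '[[0,0,0,0.3,0],[0,0,0,0,0]]' | egrep 'pos'; python3 f.py; done
```

```text
tool_pos: [594.6, 51.8, 199.2]
tool_pos: [594.3, 51.8, 199.3]
avg [ 3.4000e-01  3.5000e-01 -1.6400e+00 -2.0000e-02 -1.0000e-02 -2.0000e-02
  5.9425e+02  5.1790e+01  1.9941e+02]
tool_pos: [594.4, 51.8, 199.2]
avg [-2.4000e-01  3.5000e-01 -1.9900e+00 -2.0000e-02  5.0000e-02  1.0000e-02
  5.9445e+02  5.1790e+01  1.9925e+02]
tool_pos: [594.5, 51.8, 199.1]
avg [-2.0000e-01 -7.0000e-02 -1.9000e-01  4.0000e-02  1.4000e-01  1.0000e-02
  5.9454e+02  5.1780e+01  1.9907e+02]
tool_pos: [594.6, 51.7, 198.9]
avg [-9.9000e-01 -6.5000e-01  2.4300e+00  4.0000e-02  2.0000e-01  2.0000e-02
  5.9462e+02  5.1750e+01  1.9891e+02]
```

```bash
for i in 1 2; do python3 -m pendant '[[0,0,-3,0,0],[0,0,-4,0.1,0],[0,0,-4,0,0],[0,0,0,0,0]]' | egrep 'pos'; python3 f.py;done; python3 g.py
```

```text
tool_pos: [583.1, 51.1, 198.7]
avg [ 6.0000e-01 -3.1000e-01  3.0900e+00  3.0000e-01 -2.3000e-01 -1.0000e-02
  5.8339e+02  5.1080e+01  1.9869e+02]
tool_pos: [572.1, 50.3, 198.6]
avg [ 1.3700e+00 -5.0000e-01  3.7500e+00  3.9000e-01 -2.9000e-01 -5.0000e-02
  5.7234e+02  5.0280e+01  1.9853e+02]
die 1094 px [10.5 58. ] py [-10.8  19.2] rect [34.4  4.2 31.3 48.5 90. ]
tcp px 27.9 t 23.3
```

```bash
for i in 1 2 3; do python3 -m pendant '[[0,0,-3,0,0],[0,0,-4,0,0],[0,0,-4,0,0],[0,0,0,0,0]]' | egrep 'pos'; python3 f.py;done; python3 g.py
```

```text
tool_pos: [561.0, 49.5, 198.4]
avg [ 1.0900e+00 -2.5000e-01  5.0300e+00  4.0000e-01 -3.5000e-01 -8.0000e-02
  5.6127e+02  4.9550e+01  1.9840e+02]
tool_pos: [550.0, 48.8, 198.3]
avg [ 6.9000e-01 -2.8000e-01  3.8500e+00  4.0000e-01 -2.9000e-01 -7.0000e-02
  5.5024e+02  4.8790e+01  1.9832e+02]
tool_pos: [538.9, 48.0, 198.3]
avg [ 9.1000e-01  4.5000e-01  3.0800e+00  3.4000e-01 -2.4000e-01 -3.0000e-02
  5.3923e+02  4.8060e+01  1.9827e+02]
die 1080 px [-22.9  24.8] py [-10.6  19. ] rect [ 1.   4.3 31.2 48.7 89.9]
tcp px -5.3 t 25.15
```

```bash
for i in 1 2 3 4; do python3 -m pendant '[[0,0,-3,0,0],[0,0,-4,0.1,0],[0,0,-4,0,0],[0,0,0,0,0]]' | egrep 'pos'; python3 f.py;done; python3 g.py
```

```text
tool_pos: [528.0, 47.3, 198.3]
avg [ 6.9000e-01  2.6000e-01  2.5000e+00  3.2000e-01 -1.8000e-01 -6.0000e-02
  5.2828e+02  4.7310e+01  1.9821e+02]
tool_pos: [517.1, 46.6, 198.2]
avg [ 1.7000e-01  1.6000e-01  2.2500e+00  2.8000e-01 -1.4000e-01 -3.0000e-02
  5.1733e+02  4.6580e+01  1.9814e+02]
tool_pos: [506.1, 45.8, 198.1]
avg [ 2.3000e-01 -1.2000e-01  2.5100e+00  2.4000e-01 -9.0000e-02 -0.0000e+00
  5.0638e+02  4.5830e+01  1.9806e+02]
tool_pos: [495.1, 45.1, 198.0]
avg [ 6.1000e-01  1.4000e-01  2.3700e+00  2.6000e-01 -1.0000e-01 -1.0000e-02
  4.9542e+02  4.5090e+01  1.9797e+02]
die 1074 px [-66.9 -19.1] py [-10.7  19. ] rect [-42.9   4.1  31.2  48.9  89.9]
tcp px -49.2 t 27.6
```

The die's rear end is at x ≈ −19 mm and it lies straight, clear of the mouth. I'll lift the rod and carry it back to the rack front.

```bash
python3 -m pendant '[[0,0,0,-6,0],[0,0,0,-30,0],[0,0,0,-40,0],[0,0,0,-40,0],[0,0,0,-40,0],[0,0,0,0,4.05],[0,0,0,0,4.05]]'|grep pos; python3 -m pendant '[[0,-29.2,-8.3,0,0],[0,-29.2,-8.3,0,0],[0,-29.2,-8.3,0,0],[0,-29.2,-8.3,0,0],[0,-29.2,-8.3,0,0],[0,-29.2,-8.3,0,0],[0,-29.2,-8.3,0,0],[0,-29.2,-8.3,0,0],[0,0,0,0,0],[0,0,0,0,0]]';python3 - <<'E'
from h import *
s=r.sense(); print(s["tool_pos"],s["tcp_rot"])
c=cam("wrist"); im,d=optics.snapshot("wrist"); cv2.imwrite("pics/w5.png",im)
im,d=optics.snapshot("side"); P=cloud("side",d,cam("side")); cv2.imwrite("pics/s5.png",im)
im,d=optics.snapshot("top"); cv2.imwrite("pics/t5.png",im)
E
```

```text
tool_pos: [496.1, 45.0, 355.7]
time: 29.3
tool_pos: [411.8, -183.2, 353.6]
tcp_rot: [-179.9, -0.0, 85.7]
ft_force: [-0.2, -0.0, -2.8]
finger_gap: 18.8
[ 411.80505731 -183.21587929  353.61211432] [-1.79932827e+02 -4.17373261e-02  8.56678117e+01]
```

View pics/w5.png

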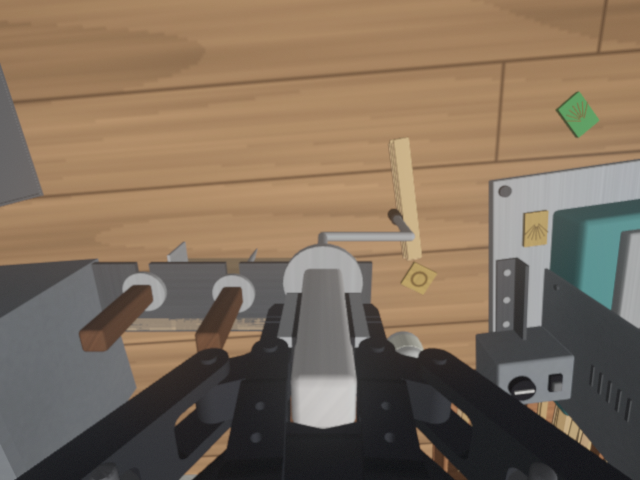

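The wrist view shows the die at (537,228), on the plate clear of the rail's end. The rod is straight in the hand, and the crank is parallel to the rack. I'll lower it in front of the slot and insert it.

```bash
python3 -m pendant '[[0,0,0,30,0],[0,0,0,40,0],[0,0,0,40,0],[0,0,0,28,0],[0,0,0,0,0]]'|grep pos; python3 -m pendant '[[0,0,15,0,0],[0,0,15,0,0],[0,0,10,0,0],[0,0,0,0,0]]'|egrep 'pos|force'; python3 -m pendant '[[0,0,10,0,0],[0,0,10,0,0],[0,0,0,0,0]]'|egrep 'pos|force'; python3 -m pendant '[[0,0,10,0,0],[0,0,8,0,0],[0,0,3,0,0],[0,0,0,0,0],[0,0,0,0,0]]'|egrep 'pos|force'
```

```text
tool_pos: [410.0, -180.6, 211.2]
tool_pos: [453.7, -185.8, 217.5]
ft_force: [-0.3, -0.3, -3.0]
tool_pos: [473.0, -187.5, 216.2]
ft_force: [-0.3, 0.1, -2.3]
tool_pos: [492.9, -188.9, 215.8]
ft_force: [-0.3, 0.1, -1.9]
```

```bash
python3 -m pendant '[[0,-0.8,0,3,0],[0,0,0,4,0],[0,0,0,4,0],[0,0,0,0,0]]'|egrep 'pos|force'; for i in 1 2 3 4 5; do python3 -m pendant '[[0,0,0,0.8,0],[0,0,0,0,0]]' | egrep 'pos|force'; done
```

```text
tool_pos: [492.4, -189.5, 203.9]
ft_force: [-0.2, -0.4, -2.0]
tool_pos: [493.0, -189.7, 204.2]
ft_force: [0.5, -0.3, -2.3]
tool_pos: [493.0, -189.7, 203.4]
ft_force: [0.0, -0.4, -2.7]
tool_pos: [492.9, -189.7, 202.5]
ft_force: [0.5, 0.8, -1.9]
tool_pos: [493.1, -189.8, 202.4]
ft_force: [-3.1, 1.5, 3.5]
tool_pos: [493.1, -189.8, 202.3]
ft_force: [-5.5, 2.0, 8.3]
```

Shelf contact is at 202.4, the height at which I gripped it. I'll ease off and open.

```bash
python3 -m pendant '[[0,0,0,-0.8,0],[0,0,0,0,0]]' 20|egrep 'pos|force'; python3 -m pendant '[[0.3,0,0,0,0],[0.5,0,0,0,0],[0.8,0,0,0,0],[1,0,0,0,0],[1,0,0,0,0],[1,0,0,0,0],[1,0,0,0,0]]'; python3 -m pendant '[[1,0,0,-15,0],[1,0,0,-30,0],[1,0,0,-45,0],[1,0,0,-45,0],[1,0,-40,0,0],[1,0,-40,0,0],[1,0,-30,0,0],[1,0,0,0,0]]'
python3 - <<'E'
from h import *
im,d=optics.snapshot("top"); P=cloud("top",d,cam("top")); cv2.imwrite("pics/t6.png",im)
print([(q,[(np.round(x["at"]).tolist(),round(x["score"],2)) for x in optics.search_frame("top",q)][:2]) for q in("die","rod","awl","scraper","spare_die")])
s,_=optics.snapshot("side")
w,d=optics.snapshot("wrist"); P=cloud("wrist",d,cam("wrist"))
m=(P[...,2]>254)&(P[...,2]<275)&(abs(P[...,0]-491)<25)&(abs(P[...,1]+189)<25)
print(m.sum(),cv2.minAreaRect(P[m][:,:2].astype(np.float32)),np.median(P[m][:,2]))
a=cv2.resize(im[120:320,100:520],(800,381)); b=s[170:340,200:440]; b=cv2.resize(b,(310,219)); e=cv2.resize(w,(292,219))
cv2.imwrite("pics/fin.png",np.vstack([a,np.hstack([b,e,np.zeros((219,198,3),np.uint8)])]))
E
python3 g.py
```

```text
tool_pos: [493.1, -189.9, 202.4]
ft_force: [-2.5, 0.5, 4.5]
time: 33.45
tool_pos: [493.0, -189.8, 201.8]
tcp_rot: [-180.0, -0.0, 85.8]
ft_force: [-0.3, -0.3, -0.1]
finger_gap: 85.3
time: 34.25
tool_pos: [381.2, -181.6, 338.9]
tcp_rot: [179.9, 0.1, 85.7]
ft_force: [0.3, -0.3, -0.4]
finger_gap: 85.7
[('die', [([496.0, 110.0, 24.0], 0.93), ([349.0, 156.0, 8.0], 0.57)]), ('rod', [([494.0, -184.0, 174.0], 0.59)]), ('awl', [([488.0, -273.0, 185.0], 0.65), ([594.0, 182.0, 224.0], 0.24)]), ('scraper', [([480.0, -362.0, 190.0], 0.59), ([491.0, 113.0, 22.0], 0.51)]), ('spare_die', [([565.0, -52.0, 8.0], 0.82), ([597.0, 181.0, 224.0], 0.24)])]
626 ((492.8237609863281, -189.6542510986328), (20.000905990600586, 19.898540496826172), 85.5953140258789) 259.867642275296
die 770 px [-66.6 -20.1] py [-11.6  18.8] rect [-43.2   3.5  48.7  32.3   0.6]
tcp px -176.3 t 34.7
```

View pics/fin.png

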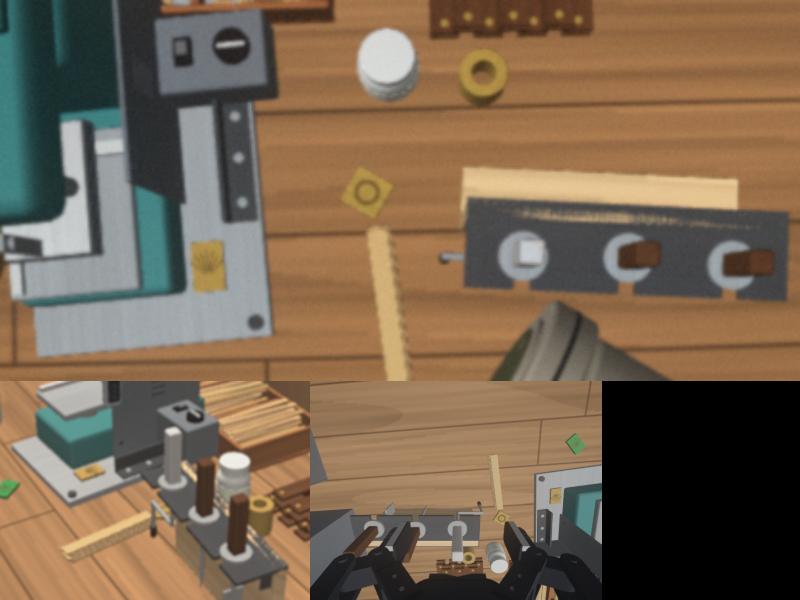

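The final picture shows the die clear on the plate at (208,265) and the rod hanging in its own slot at (525,252). Everything else is in place, and the gripper is open and clear.

```bash
python3 -c "
from bench import hand_in; print(hand_in())"
```

```text
the job is handed in; nothing more can be done
None
```

I drew the die out of the gap with the rod's rubber tip and hung the rod back in its own slot. The job was handed in at about 35 s of the 72 s allowed.

- **Die:** it lies straight on the plate with its rear end about 19 mm in front of the mouth. The wrist and top cameras agree on this.
- **Pressing force:** net force on the die was mostly 4 to 7 N. It reached about 9 N for a moment when I first felt for contact.
- **Lost contact:** partway through the draw the tip came off the die and I set it down again.
- **Rod:** it hangs upright with the handle top at 260 mm, within about 1 mm of its first position. When lowered, it met the shelf at the same height at which I had gripped it.
- **Surroundings:** wrist forces showed no knock against the press, and the other things in the final picture look undisturbed.
- **Small disagreements:** the cameras differed by 2 to 3 mm in position. The die was felt about 2.5 mm lower than I calculated. Both stayed within the clearances.

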